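Sort the stamp, pen and eraser back into the desk organiser

ROBOT

A 7-joint arm with a two-finger parallel gripper is mounted at the origin on a cart in front of the work surface, level with it; the furniture and walls round the work are solid. World frame = base frame: x ahead of the robot, y to its left, z up, the work surface at z = 0. Lengths are in mm, angles in rad, forces in N, time in s.
With the tool pointing down it reaches from about 425 to 800 mm from the base axis. Payload 8.3 kg.
Tool frame: the origin (TCP) lies at the very end of the fingers, on their centre line; the grasp point (between the pads) lies 19 mm behind it; z points along the fingers, y is the line along which they close (so a half turn about z gives the same grasp; the last joint's range is limited). The gripper opens to 85 mm and grips with 20 to 120 N. Pads are 22 mm wide; open, the fingers measure 114 mm over their backs; the gripper's body (76 mm by 85 mm) begins 54 mm behind the grasp point. The pads swing forward as they close: fully open they stand 13 mm farther back than shut.
Start: joints at [-1.212, 0.383, 0.016, 1.37, -0.006, 1.388, -0.046], TCP at [255.825, 570.225, 231.279] pointing down, gripper open.
Joint ranges: [-2.95, 2.95], [-0.25, 2.06], [-1.52, 1.56], [0.18, 2.33], [-1.44, 4.58], [0.02, 2.06], [-3.01, 3.01]. Speed limits (rad/s): [2.39, 2.39, 3.01, 3.01, 3.14, 3.14, 3.14].

INTERFACE

Orientations are given as a rotation vector (axis times angle).
In Python, from station import monitor, optics, manip gives the robot as it stands.
- The arm moves only by the tool drive_tool, never from a script. Its argument "deltas" is a list of rows, each a list of 3 entries, a list of its own where there are three numbers: the opening, from -1 (shut) to 1 (fully open), then the shift along the tool's x, y, z in m, then the turn about the tool's z in degrees. A call has 1 to 12 rows; each row shifts and turns the commanded pose from where the row before left it, along the tool's axes as they then stand; what a row does not reach is not made up. A row lasts 1/12 s, in which the tool goes at most 41.7 mm and 7.16 degrees, less where a joint would pass 70% of its speed; a pose out of reach is approached as far as the arm can. A call with a gripper value outside its range is refused whole. The fingers move at their own pace and stop on an object; "squeeze" is the grip in N (left out, the last holds). Time passes only in rows, so rows that do not move let the fingers close. It gives the time, the measured TCP pose, the force, the opening and the grip force at its end, in the units of the state.
- monitor.sense(): the state, without advancing time (a new reading comes with each control period).
- optics.read_camera(name): name is "scene" or "top"; returns (picture, depth): 480x640x3 uint8, red, green, blue; 480x640 float32, mm along the optical axis (not along the pixel's ray), 0 where there is no reading.
- optics.camera_model(name): a dict with "fx", "fy", "cx", "cy" (pixels), "extrinsics" (4x4, takes a point from world to camera coordinates). Camera axes: x right, y down, z forward; pixel columns grow to the right and rows downward; lengths in mm; the calibration is good to about 2 mm. A picture is of the moment at which its call begins. camera_model takes no time and is no camera call.
- manip.close_job(): hands the job in; it is judged then, once.
The state is a dict: "time_s": time; "qpos": joint angles; "joint_vel": joint speeds; "joint_efforts": joint torques, N m; "tool_pos": TCP position; "orientation": TCP orientation; "contact_force": force on the tool from outside, world axes, zero at the start; "moment": the same for the moment, N m; "gripper_width": finger opening in mm; "gripper_force": force on a finger pad.
Only numpy, scipy, OpenCV 4.12 (cv2) and the standard library are available. Lean on these libraries where they do the work, as an engineer would, in place of code of your own. Each camera call takes 0.05 s, during which the arm holds its last target. There are 200 camera calls.

TASK

Tidy what lies loose in front of the printer into the desk organiser, each thing with its own kind: the stamp standing on its feet in the empty middle place of the stamp row, the pen lying in the pen trough, and the eraser in the drawer with the other small things. Push the drawer gently fully home once the eraser is in it. Leave the other two stamps standing in their places and do not push the other things on the desk about.

Things in the scene. Friction and masses are not known exactly. Their poses are not given: they have to be found in the camera images.
- organiser: grey desk organiser, fixed, 130 (x) x 190 (y) x 76 mm; origin under its centre, x points away from its drawer front, y to the left along its width. Its deck is 50 mm up: in front (-x) the pen trough, behind it (+x) a row of three stamp places side by side along y, 60 mm apart
- stamp_place (a point): middle of the floor of the empty, middle stamp place, 50 mm above the desk; axes as the organiser's. Each place is a pocket 38 mm (x) x 52 mm (y), its walls rise 24 mm above the floor
- pen_trough (a point): on the floor of the pen trough, middle of its free part; axes as the organiser's. The trough is 83 mm (x) x 182 mm (y) inside, its front wall 34 mm and its rear wall 49 mm from this point, walls 12 mm high above its floor (rear 24); another pen lies loose along y, 38 mm behind this point
- drawer (a joint): shallow drawer under the deck, sliding out towards the organiser's -x; metres open: 0 = fully home against its stop, 0.1 = fully out. It slides with 1 to 2 N
- drawer_floor (a point): middle of the drawer's floor (6 mm above the desk); it moves with the drawer, axes as the organiser's. Inside the drawer is 115 mm (x) x 172 mm (y), walls 30 mm high. A USB stick and a binder clip lie loose at y > +15 mm, the rest is empty. The deck above ends at x = -65 mm of the organiser
- drawer_front (a point): middle of the outer face of the drawer's pull, a steel lip 66 mm wide and 12 mm deep on the drawer's front plate, 35 mm above the desk; the plate itself is 180 mm wide, from 3 to 45 mm above the desk
- stamp: self-inking stamp lying on its flat side on the desk: 35 (x) x 49 (y) x 75 mm (z), black housing from z = 36 to 75 mm above two open grey legs, 32 x 46 mm at the feet. Origin in the middle between its feet; z points from feet to top, and x points down while it lies, so it lies 35 mm high and 49 mm wide
- pen: ballpoint pen lying on the desk, 142 mm long (x), 10 mm thick; origin under its middle
- eraser: eraser lying on the desk, 21 (x) x 42 (y) x 13 mm; origin under its centre
- stamp_left: stamp 35 (x) x 49 (y) x 88 mm standing loose in the left place of the stamp row (organiser y = +60 mm); origin in the middle between its feet
- stamp_right: stamp 35 (x) x 49 (y) x 85 mm standing loose in the right place of the row (organiser y = -60 mm); origin in the middle between its feet
- sticky_notes: pad of notes 76 x 76 x 8 mm, a bystander; origin under its centre
- clip_pot: small round pot of paper clips, 58 mm wide, 40 mm high, a bystander; origin under its centre
- calculator: pocket calculator 125 (x) x 78 (y) x 14 mm, a bystander; origin under its centre
- stapler: stapler 137 (x) x 34 (y) x 46 mm, a bystander; origin under its centre
- smartphone: smartphone 150 (x) x 73 (y) x 8 mm, a bystander; origin under its centre
- water_bottle: water bottle 65 mm wide, 212 mm high, a bystander; origin under its centre
Things that resemble listed ones, but are neither listed nor needed, are in the scene too. Leave any turquoise or yellow look-alike of the stamp alone.

How it is judged (in metres and radians):
At the end, for the whole second after the job is handed in: The stamp stands upright on its feet on the floor of the middle place (within 6 mm, 0.08 rad); the pen lies flat in the trough, its middle within 30 mm of the trough's; the eraser lies in the drawer, the drawer is within 4 mm of home; the other stamps stand in their places; all at rest (horizontal distance between stamp and stamp_place below 0.006 m and angle between each of stamp, stamp_left, stamp_right's own z axis and vertical below 0.08 rad and z of stamp in the frame of stamp_place between -0.004 and 0.004 m and x of pen in the frame of organiser between -0.062 and 0.021 m and y of pen in the frame of organiser between -0.03 and 0.03 m and z of pen in the frame of organiser between 0.045 and 0.07 m and angle between pen's own x axis and vertical between 1.42 and 1.72 rad and x of eraser in the frame of drawer_floor between -0.055 and 0.055 m and y of eraser in the frame of drawer_floor between -0.085 and 0.085 m and z of eraser in the frame of drawer_floor between -0.003 and 0.022 m and value of joint drawer below 0.004 m and y of stamp_left in the frame of organiser between 0.054 and 0.066 m and z of stamp_left in the frame of organiser between 0.046 and 0.054 m and y of stamp_right in the frame of organiser between -0.066 and -0.054 m and z of stamp_right in the frame of organiser between 0.046 and 0.054 m and linear speed of each of stamp, pen, eraser below 0.02 m/s); the robot touches nothing.
It fails at once if one of the two standing stamps is tipped (more than 0.3 rad) (angle between any of stamp_left, stamp_right's own z axis and vertical above 0.3 rad).
It fails at once if the organiser or its drawer is rammed (more than 45 N between robot and organiser) (contact force between the arm and organiser above 45 N).
It fails at once if a bystander is pushed more than 30 mm (distance of any of sticky_notes, clip_pot, calculator, smartphone, water_bottle, stapler from where it was at the start of the episode above 0.03 m).
It also fails if it takes over 72 s, if anything falls off the work surface, if the arm or the gripper's body presses on something with over 40 N, if the wrist force passes 120 N, or if a joint passes its speed limit or range.

## Working session

There is one attempt and no reset: what is moved stays moved. The work goes in short steps, Python scripts to look and compute and a tool call to move; the robot and the scene stay as the last step left them, time stands still between calls to the robot, and variables do not carry over. Pictures are saved under pics/ and viewed, at most 14 in all, crops included, and the job is handed in when it is done.

Besides the shell and the picture viewer there is one more tool, called after "Emit:" as name(argument=value, ...) on one line, values as JSON. drive_tool: Moves the arm, as the interface text tells. Its arguments: {"type":"object","properties":{"deltas":{"type":"array"},"squeeze":{"type":"number"}},"required":["deltas"]}

```bash
mkdir -p pics; cat > h.py <<'E'
import numpy as np, cv2
from station import monitor, optics, manip
def snap(n):
    im,d=optics.read_camera(n); np.savez('%s.npz'%n,im=im,d=d); return im,d
def load(n):
    z=np.load('%s.npz'%n); return z['im'],z['d']
def world(n,d):
    m=optics.camera_model(n); v,u=np.mgrid[:480,:640]
    c=np.stack([(u-m['cx'])/m['fx']*d,(v-m['cy'])/m['fy']*d,d,np.ones_like(d)],-1)
    return (c@np.linalg.inv(m['extrinsics']).T)[...,:3]
E
python3 - <<'E'
from h import *
for n in('top','scene'):
    im,d=snap(n); cv2.imwrite(f'pics/{n}0.png',im[...,::-1])
    m=optics.camera_model(n); print(n,m['fx'],np.round(np.linalg.inv(m['extrinsics']),2).tolist())
print(monitor.sense())
E
```

```text
top 524.247853712591 [[0.01, -1.0, 0.07, 436.66], [-1.0, -0.01, 0.01, 12.04], [-0.0, -0.07, -1.0, 1555.05], [0.0, 0.0, 0.0, 1.0]]
scene 474.92235308510374 [[0.89, -0.24, 0.39, 24.4], [-0.46, -0.44, 0.78, -1046.29], [-0.01, -0.87, -0.5, 713.51], [0.0, 0.0, 0.0, 1.0]]
{'time_s': 0.1, 'qpos': array([-1.21191814,  0.38415307,  0.01637634,  1.37105431, -0.00631867,
        1.38817038, -0.04651624]), 'joint_vel': array([-1.41040825e-05, -3.11498311e-03,  3.03041147e-03, -3.42475599e-03,
        2.79811354e-04, -2.01522708e-03,  4.88808173e-04]), 'joint_efforts': array([ 4.01097292e-03, -6.29136014e+01,  8.48432332e-01, -3.72755921e+01,
        1.70223479e-02,  1.04098654e-02, -2.15804317e-05]), 'tool_pos': array([255.64188496, 569.83746584, 230.377102  ]), 'orientation': array([-6.57487306e-01, -3.07165478e+00,  2.66918695e-03]), 'contact_force': array([-0.24717828, -0.48276175,  0.79806791]), 'moment': array([-0.02534929, -0.00462927, -0.02797787]), 'gripper_force': 0.0, 'gripper_width': 85.11738096484109}
```

View pics/top0.png

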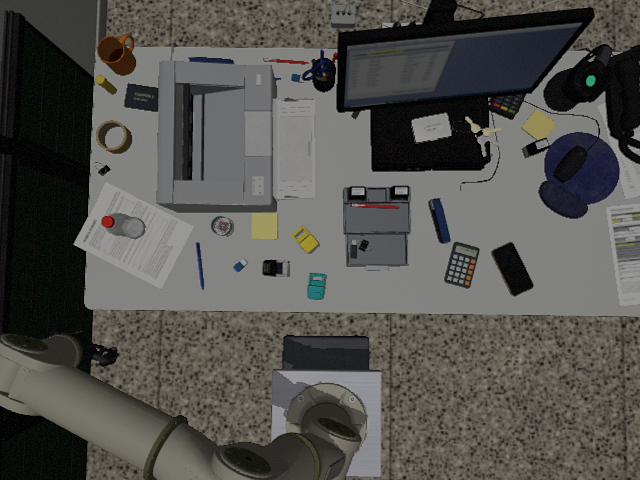

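View pics/scene0.png

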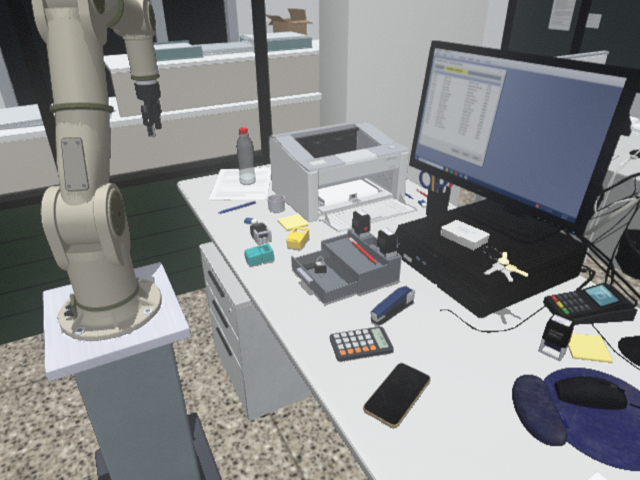

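The top view shows the loose black and grey stamp at (276,268), the eraser at (240,265), the blue pen at (200,266), and the organiser at (377,225) with its drawer open. There are four stamp look-alikes: the black one lying at (276,268), the yellow one at (306,239), the turquoise one at (317,286), and a black one standing far right at (537,148). The one at (276,268) fits, since it is black with grey legs, lying down, in front of the printer. I'll confirm that in a crop.

```bash
python3 - <<'E'
from h import *
im,d=load('top'); W=world('top',d)
c=im[180:305,185:425]; cv2.imwrite('pics/crop1.png',cv2.resize(c,None,fx=3.3,fy=3.3,interpolation=cv2.INTER_CUBIC)[...,::-1])
def show(nm,u0,u1,v0,v1,zlo,zhi,f=None):
    P=W[v0:v1,u0:u1].reshape(-1,3); m=(P[:,2]>zlo)&(P[:,2]<zhi); C=im[v0:v1,u0:u1].reshape(-1,3).astype(int)
    if f is not None: m&=f(C)
    P=P[m]; r=cv2.minAreaRect(P[:,:2].astype(np.float32)); print(nm,len(P),np.round(P.mean(0),1),'rect',np.round(r[0],1),np.round(r[1],1),round(r[2],1),'zmed',np.median(P[:,2]).round(1))
show('desk',285,300,300,305,-50,50)
show('stamp',258,296,255,282,15,60)
show('stampblack',258,296,255,282,15,60,lambda C:C.max(1)<60)
show('eraser',230,250,255,275,5,40)
show('pen',190,212,238,294,-5,40,lambda C:(C[:,2]>C[:,0]+40))
show('eraserC',230,250,255,275,-5,40,lambda C:(abs(C-C.mean(0)).sum(1)>0)&(C[:,2]>C[:,0]+30))
show('org',338,416,180,270,35,60)
show('orgtop',338,416,180,270,66,79)
show('yellow',290,322,224,256,12,60); show('turq',300,332,270,302,12,60)
show('stampsL',340,375,180,205,110,160); show('stampsR',385,415,180,205,110,160)
show('redpen',345,405,200,212,45,80,lambda C:C[:,0]>C[:,1]+60)
show('drawerwalls',338,416,238,275,25,42)
E
```

```text
desk 75 [348.6 106.1  -0.6] rect [348.7 106.3] [12.8 42.2] 0.9 zmed -0.4
stamp 354 [448.4 158.7  31.6] rect [447.8 156.7] [75.7 47. ] 88.3 zmed 32.2
stampblack 252 [449.5 165.8  31.3] rect [449.3 154.4] [43.6 72.6] 0.6 zmed 31.7
eraser 113 [456.8 261.4  10.8] rect [458.5 262.3] [53.  56.8] 0.6 zmed 10.8
pen 93 [452.6 379.5   8.2] rect [452.7 380.1] [133.4   7.5] 8.1 zmed 8.5
eraserC 56 [451.4 265.7  12.2] rect [451.3 266.1] [18.9 24.8] 37.8 zmed 12.4
org 2346 [ 591.8 -136.4   49.3] rect [ 564.3 -137.9] [233.4 190.5] 2.1 zmed 49.3
orgtop 280 [ 652.5 -131.1   72.1] rect [ 617.9 -136.3] [129.3 188.7] 0.7 zmed 72.3
yellow 341 [530.   68.4  32. ] rect [532.6  69.9] [73.7 47.5] 42.4 zmed 32.0
turq 359 [394.5  37.5  31.6] rect [396.8  37.8] [47.6 74.7] 86.3 zmed 32.1
stampsL 219 [656.5 -74.7 133.6] rect [657.8 -74.4] [35.2 46.4] 0.8 zmed 134.8
stampsR 215 [ 660.2 -191.5  130.3] rect [ 660.4 -192.7] [32.1 45.8] 1.0 zmed 131.7
redpen 89 [ 629.2 -141.4   58.1] rect [ 629.8 -130.5] [136.2   8.3] 88.5 zmed 58.2
drawerwalls 184 [ 478.7 -145.6   36.3] rect [ 492.4 -139. ] [ 88.8 178.6] 1.6 zmed 37.2
```

View pics/crop1.png

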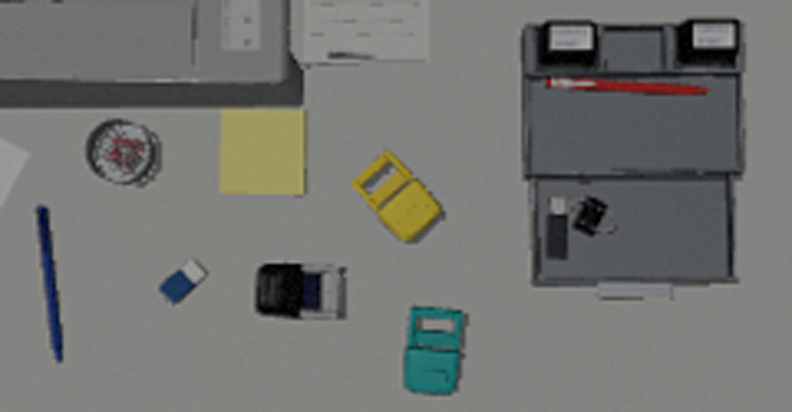

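The crop confirms the target: the black stamp with grey legs lies with its top towards +y (left) and its feet towards -y. The drawer is almost fully open. Next I'll refine the poses and set up a planner.

```bash
cat >> h.py <<'E'
from scipy.spatial.transform import Rotation as Ro
def plan(*wps):
    s=monitor.sense(); p=s['tool_pos'].copy(); R=Ro.from_rotvec(s['orientation']).as_matrix()
    yaw=np.degrees(np.arctan2(R[1,1],R[0,1])); print('t',round(s['time_s'],2),'pos',p.round(1),'yaw',yaw.round(2),'tilt',np.degrees(np.arccos(-R[2,2])).round(2),'F',s['contact_force'].round(1),'w',round(s['gripper_width'],1),'gf',round(s['gripper_force'],1),'q7',s['qpos'][6].round(2))
    for x,y,z,yw in wps:
        a=np.radians(yaw); d=np.array([x,y,z])-p; ty=np.array([np.cos(a),np.sin(a),0]); tz=np.array([0,0,-1.]); tx=np.cross(ty,tz)
        t=(yaw-yw+180)%360-180
        print(' shift m',(np.array([d@tx,d@ty,d@tz])/1000).round(4),'len',np.linalg.norm(d).round(0),'then turn',round(t,1)); p=np.array([x,y,z]); yaw=yw
E
python3 - <<'E'
from h import *
im,d=load('top'); W=world('top',d)
def comp(nm,uv,mask,win):
    u,v=uv; m=np.zeros(mask.shape,np.uint8); m[v-win:v+win,u-win:u+win]=mask[v-win:v+win,u-win:u+win]
    n,l=cv2.connectedComponents(m); L=l[v,u]; P=W[l==L]; r=cv2.minAreaRect(P[:,:2].astype(np.float32)); c=cv2.boxPoints(r)
    e=c[1]-c[0]; f=c[2]-c[1]; g=e if np.hypot(*e)>np.hypot(*f) else f
    print(nm,len(P),np.round(r[0],1),np.round(r[1],1),'long axis',round(np.degrees(np.arctan2(g[1],g[0])),1),'z',P[:,2].min().round(1),P[:,2].max().round(1))
Z=W[...,2]
comp('eraser',(239,266),Z>5,18)
comp('pen',(200,264),Z>4,40)
comp('stamp',(270,268),Z>15,30)
# rims of organiser: profile along x at several columns and along y at several rows
for u in (378,):
    print([(v,W[v,u,0].round(0),Z[v,u].round(0)) for v in range(160,276,1)])
for v in (194,225,255): print(v,[(u,W[v,u,1].round(0),Z[v,u].round(0)) for u in list(range(342,352))+list(range(352,404,2))+list(range(404,414))])
plan((453,262,150,38),(453,262,3,38))
E
```

```text
eraser 101 [456.5 148.3] [272.8  38.5] long axis 89.8 z 5.1 1555.1
pen 149 [452.3 384.2] [133.9  23.8] long axis 10.5 z 4.1 16.0
stamp 356 [448.5 103.4] [ 46.5 182.5] long axis -89.3 z 15.2 1555.1
[(160, np.float64(752.0), np.float64(106.0)), (161, np.float64(752.0), np.float64(97.0)), (162, np.float64(747.0), np.float64(106.0)), (163, np.float64(745.0), np.float64(99.0)), (164, np.float64(745.0), np.float64(89.0)), (165, np.float64(742.0), np.float64(88.0)), (166, np.float64(741.0), np.float64(80.0)), (167, np.float64(737.0), np.float64(83.0)), (168, np.float64(737.0), np.float64(68.0)), (169, np.float64(738.0), np.float64(49.0)), (170, np.float64(739.0), np.float64(29.0)), (171, np.float64(737.0), np.float64(24.0)), (172, np.float64(739.0), np.float64(-0.0)), (173, np.float64(735.0), np.float64(6.0)), (174, np.float64(733.0), np.float64(-3.0)), (175, np.float64(730.0), np.float64(0.0)), (176, np.float64(727.0), np.float64(-1.0)), (177, np.float64(724.0), np.float64(-2.0)), (178, np.float64(721.0), np.float64(-1.0)), (179, np.float64(718.0), np.float64(0.0)), (180, np.float64(714.0)
[... 9831 characters left out ...]
(13.0)), (402, np.float64(-217.0), np.float64(4.0)), (404, np.float64(-222.0), np.float64(12.0)), (405, np.float64(-225.0), np.float64(9.0)), (406, np.float64(-225.0), np.float64(28.0)), (407, np.float64(-227.0), np.float64(33.0)), (408, np.float64(-236.0), np.float64(-2.0)), (409, np.float64(-239.0), np.float64(-1.0)), (410, np.float64(-241.0), np.float64(2.0)), (411, np.float64(-244.0), np.float64(1.0)), (412, np.float64(-247.0), np.float64(5.0)), (413, np.float64(-251.0), np.float64(-5.0))]
t 0.1 pos [255.6 569.8 230.4] yaw 65.84 tilt 0.1 F [-0.2 -0.5  0.8] w 85.1 gf 0.0 q7 -0.05
 shift m [-0.3061 -0.2001  0.0804] len 374.0 then turn 27.8
 shift m [0.    0.    0.147] len 147.0 then turn 0
```

Emit:
drive_tool(deltas=[[0.2, [-0.031, -0.02, 0.008], 0], [0.2, [-0.031, -0.02, 0.008], 0], [0.2, [-0.031, -0.02, 0.008], 0], [0.2, [-0.031, -0.02, 0.008], 0], [0.2, [-0.031, -0.02, 0.008], 0], [0.2, [-0.031, -0.02, 0.008], 0], [0.2, [-0.031, -0.02, 0.008], 0], [0.2, [-0.031, -0.02, 0.008], 0], [0.2, [-0.031, -0.02, 0.008], 0], [0.2, [-0.03, -0.02, 0.008], 0], [0.2, [0, 0, 0.01], 6.5], [0.2, [0, 0, 0.01], 6.5]], squeeze=30)

```text
time_s: 1.1
tool_pos: [457.5, 258.0, 130.8]
orientation: [1.016, 2.972, -0.001]
contact_force: [0.1, 0.8, -0.3]
gripper_width: 51.3
gripper_force: 0.0
```

Emit:
drive_tool(deltas=[[0.2, [0, 0, 0.02], 6.5], [0.2, [0, 0, 0.02], 6.3], [0.2, [0, 0, 0.02], 0], [0.2, [0, 0, 0.02], 0], [0.2, [0, 0, 0], 0], [0.2, [0, 0, 0], 0]])

```text
time_s: 1.6
tool_pos: [455.0, 260.6, 50.5]
orientation: [-1.326, -2.846, 0.004]
contact_force: [0.7, 0.5, 1.1]
gripper_width: 51.3
gripper_force: 0.0
```

```bash
python3 - <<'E'
from h import *
plan((456,261,3,40))
E
```

```text
t 1.6 pos [455.  260.6  50.5] yaw 40.04 tilt 0.18 F [0.7 0.5 1.1] w 51.3 gf 0.0 q7 0.21
 shift m [-0.0004  0.001   0.0475] len 47.0 then turn 0.0
```

Emit:
drive_tool(deltas=[[0.2, [0, 0.001, 0.02], 0], [0.2, [0, 0, 0.017], 0], [0.2, [0, 0, 0.009], 0], [0.2, [0, 0, 0], 0], [-1, [0, 0, 0], 0], [-1, [0, 0, 0], 0], [-1, [0, 0, 0], 0], [-1, [0, 0, 0], 0], [-1, [0, 0, 0], 0], [-1, [0, 0, 0], 0]])

```text
time_s: 2.43
tool_pos: [457.6, 262.5, 6.7]
orientation: [1.327, 2.847, 0.003]
contact_force: [-0.3, -0.7, 6.9]
gripper_width: 19.2
gripper_force: 30.9
```

Emit:
drive_tool(deltas=[[-1, [0, 0, -0.02], 0], [-1, [0, 0, -0.035], 0], [-1, [0, 0, -0.035], 0], [-1, [0, 0, -0.02], 0], [-1, [0, 0, 0], 0]])

```text
time_s: 2.85
tool_pos: [459.5, 263.5, 121.0]
orientation: [1.325, 2.843, 0.013]
contact_force: [0.3, 0.2, -0.2]
gripper_width: 18.6
gripper_force: 30.1
```

```bash
python3 - <<'E'
from h import *
plan((500,-178,115,90),(500,-178,10,90))
E
```

```text
t 2.85 pos [459.5 263.5 121. ] yaw 40.02 tilt 0.53 F [ 0.3  0.2 -0.2] w 18.6 gf 30.1 q7 0.18
 shift m [-0.3642 -0.2529  0.006 ] len 443.0 then turn -50.0
 shift m [0.    0.    0.105] len 105.0 then turn 0
```

Emit:
drive_tool(deltas=[[-1, [-0.0303, -0.0208, 0], 0], [-1, [-0.0303, -0.0208, 0], 0], [-1, [-0.0303, -0.0208, 0], 0], [-1, [-0.0303, -0.0208, 0], 0], [-1, [-0.0303, -0.0208, 0], 0], [-1, [-0.0303, -0.0208, 0], 0], [-1, [-0.0303, -0.0208, 0], 0], [-1, [-0.0303, -0.0208, 0], 0], [-1, [-0.0303, -0.0208, 0], 0], [-1, [-0.0303, -0.0208, 0], 0], [-1, [-0.0303, -0.0208, 0], 0], [-1, [-0.0303, -0.0208, 0], 0]])

```text
time_s: 3.85
tool_pos: [499.2, -178.7, 115.3]
orientation: [1.326, 2.848, 0.0]
contact_force: [-0.1, -0.2, 0.1]
gripper_width: 18.8
gripper_force: 30.2
```

Emit:
drive_tool(deltas=[[-1, [0, 0, 0], 0], [-1, [0, 0, 0.02], 0], [-1, [0, 0, 0.02], 0], [-1, [0, 0, 0.02], 0], [-1, [0, 0, 0.01], 0], [-1, [0, 0, 0], 0]])

```text
time_s: 4.35
tool_pos: [497.6, -176.4, 43.0]
orientation: [-1.325, -2.844, 0.002]
contact_force: [-0.8, 0.1, -0.3]
gripper_width: 18.6
gripper_force: 30.1
```

```bash
python3 - <<'E'
from h import *
plan((500,-178,12,40))
E
```

```text
t 4.35 pos [ 497.6 -176.4   43. ] yaw 40.04 tilt 0.26 F [-0.8  0.1 -0.3] w 18.6 gf 30.1 q7 1.18
 shift m [-0.0028  0.0008  0.031 ] len 31.0 then turn 0.0
```

Emit:
drive_tool(deltas=[[-1, [0, 0, 0.015], 0], [-1, [0, 0, 0.015], 0], [-1, [0, 0, 0.001], 0], [-1, [0, 0, 0], 0], [-0.1, [0, 0, 0], 0], [-0.1, [0, 0, 0], 0], [-0.1, [0, 0, 0], 0], [-0.1, [0, 0, -0.03], 0], [-0.1, [0, 0, -0.035], 0], [-0.1, [0, 0, -0.035], 0], [-1, [0, 0, -0.02], 0], [-1, [0, 0, 0], 0]])

```text
time_s: 5.35
tool_pos: [502.3, -178.3, 140.0]
orientation: [1.324, 2.839, 0.004]
contact_force: [0.6, 0.0, 0.4]
gripper_width: 15.2
gripper_force: 0.0
```

```bash
python3 - <<'E'
from h import *
plan((415,-137,120,0),(415,-137,30,0),(425,-137,30,0))
E
```

```text
t 5.35 pos [ 502.3 -178.3  140. ] yaw 40.01 tilt 0.52 F [0.6 0.  0.4] w 15.2 gf 0.0 q7 1.12
 shift m [ 0.0878 -0.0403  0.02  ] len 99.0 then turn 40.0
 shift m [0.   0.   0.09] len 90.0 then turn 0
 shift m [0.   0.01 0.  ] len 10.0 then turn 0
```

Emit:
drive_tool(deltas=[[-1, [0.022, -0.01, 0], 0], [-1, [0.022, -0.01, 0], 0], [-1, [0.022, -0.01, 0], 0], [-1, [0.022, -0.01, 0], 0], [-1, [0, 0, 0.01], 6.7], [-1, [0, 0, 0.01], 6.7], [-1, [0, 0, 0.02], 6.7], [-1, [0, 0, 0.02], 6.7], [-1, [0, 0, 0.02], 6.7], [-1, [0, 0, 0.02], 6.5], [-1, [0, 0, 0.015], 0], [-1, [0, 0, 0], 0]])

```text
time_s: 6.35
tool_pos: [410.0, -134.9, 16.9]
orientation: [-2.218, -2.22, 0.005]
contact_force: [-0.9, 0.3, 0.2]
gripper_width: 0.2
gripper_force: 0.0
```

```bash
python3 - <<'E'
from h import *
plan((535,-137,23,0))
im,d=snap('top'); c=im[180:290,320:440]; cv2.imwrite('pics/crop2.png',cv2.resize(c,None,fx=5,fy=5,interpolation=cv2.INTER_CUBIC)[...,::-1])
E
```

```text
t 6.35 pos [ 410.  -134.9   16.9] yaw 0.03 tilt 0.27 F [-0.9  0.3  0.2] w 0.2 gf 0.0 q7 0.42
 shift m [-0.0022  0.125  -0.0061] len 125.0 then turn 0.0
```

View pics/crop2.png

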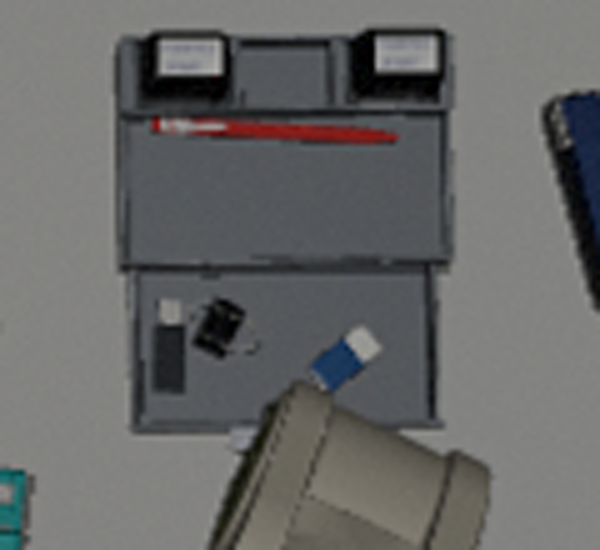

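The picture shows the eraser in the drawer at (345,355) in the crop, with the USB stick and clip still at the left. Now I'll push the drawer.

Emit:
drive_tool(deltas=[[-1, [-0.002, 0.008, -0.006], 0], [-1, [0, 0.008, 0], 0], [-1, [0, 0.008, 0], 0], [-1, [0, 0.008, 0], 0], [-1, [0, 0.008, 0], 0], [-1, [0, 0.008, 0], 0], [-1, [0, 0.008, 0], 0], [-1, [0, 0.008, 0], 0], [-1, [0, 0.008, 0], 0], [-1, [0, 0.008, 0], 0], [-1, [0, 0.008, 0], 0], [-1, [0, 0.006, 0], 0]])

```text
time_s: 7.4
tool_pos: [507.1, -137.2, 25.2]
orientation: [-2.22, -2.223, 0.0]
contact_force: [-0.5, 1.3, 0.3]
gripper_width: 0.1
gripper_force: 0.7
```

Emit:
drive_tool(deltas=[[-1, [0, 0.004, 0], 0], [-1, [0, 0.003, 0], 0], [-1, [0, 0.003, 0], 0], [-1, [0, 0.002, 0], 0]])

```text
time_s: 7.73
tool_pos: [518.3, -137.4, 25.2]
orientation: [-2.221, -2.222, 0.0]
contact_force: [-1.5, 1.1, -0.1]
gripper_width: -0.1
gripper_force: 0.6
```

Emit:
drive_tool(deltas=[[-1, [0, 0.002, 0], 0], [-1, [0, 0.002, 0], 0], [-1, [0, 0.002, 0], 0]])

```text
time_s: 7.98
tool_pos: [524.2, -137.3, 25.3]
orientation: [-2.221, -2.222, 0.0]
contact_force: [-1.4, 1.0, -0.9]
gripper_width: 0.1
gripper_force: 0.6
```

Emit:
drive_tool(deltas=[[-1, [0, 0.002, 0], 0], [-1, [0, 0.001, 0], 0]])

```text
time_s: 8.15
tool_pos: [527.1, -137.3, 25.2]
orientation: [-2.22, -2.222, 0.001]
contact_force: [-4.7, 0.7, 1.8]
gripper_width: 0.2
gripper_force: 2.4
```

```bash
python3 - <<'E'
from h import *
plan((530,-137,23,0))
im,d=snap('top'); c=im[180:290,320:440]; cv2.imwrite('pics/crop3.png',cv2.resize(c,None,fx=5,fy=5,interpolation=cv2.INTER_CUBIC)[...,::-1])
E
```

```text
t 8.15 pos [ 527.1 -137.3   25.2] yaw 0.04 tilt 0.04 F [-4.7  0.7  1.8] w 0.2 gf 2.4 q7 0.43
 shift m [0.0003 0.0029 0.0022] len 4.0 then turn 0.0
```

View pics/crop3.png

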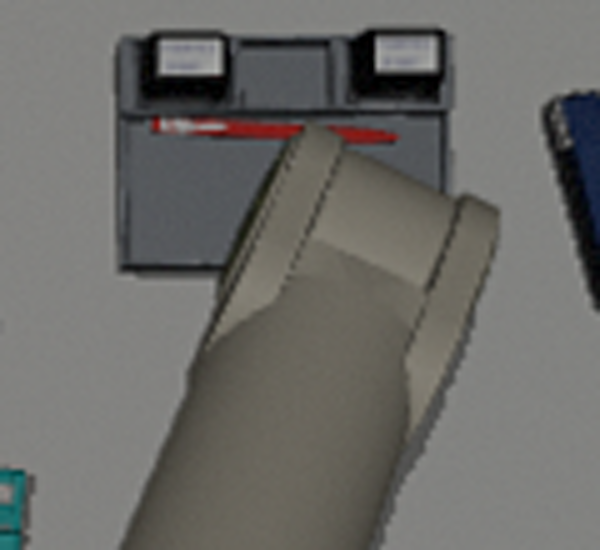

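The drawer front is now hidden under the deck edge, and the force is rising. I'll push slightly further to confirm the stop, then back off.

Emit:
drive_tool(deltas=[[-1, [0, 0.001, 0], 0], [-1, [0, 0.001, 0], 0]])

```text
time_s: 8.37
tool_pos: [527.3, -137.5, 24.9]
orientation: [-2.219, -2.219, 0.003]
contact_force: [-11.4, 1.2, 6.2]
gripper_width: -0.2
gripper_force: 5.8
```

Emit:
drive_tool(deltas=[[-1, [0, -0.02, 0], 0], [-1, [0, -0.025, 0], 0], [-1, [0, 0, -0.04], 0], [-1, [0, 0, -0.04], 0], [-1, [0, 0, -0.02], 0]])

```text
time_s: 8.78
tool_pos: [485.4, -138.5, 129.3]
orientation: [2.22, 2.218, 0.005]
contact_force: [1.7, -0.5, 0.8]
gripper_width: 0.1
gripper_force: 0.0
```

```bash
python3 - <<'E'
from h import *
plan((452,380,125,-82),(452,380,40,-82)); plan((452,380,125,98),(452,380,40,98))
E
```

```text
t 8.78 pos [ 485.4 -138.5  129.3] yaw -0.05 tilt 0.28 F [ 1.7 -0.5  0.8] w 0.1 gf 0.0 q7 0.35
 shift m [ 0.5184 -0.0339  0.0043] len 520.0 then turn 81.9
 shift m [0.    0.    0.085] len 85.0 then turn 0
t 8.78 pos [ 485.4 -138.5  129.3] yaw -0.05 tilt 0.28 F [ 1.7 -0.5  0.8] w 0.1 gf 0.0 q7 0.35
 shift m [ 0.5184 -0.0339  0.0043] len 520.0 then turn -98.1
 shift m [0.    0.    0.085] len 85.0 then turn 0
```

Emit:
drive_tool(deltas=[[0, [0.04, -0.0026, 0], 0], [0, [0.04, -0.0026, 0], 0], [0, [0.04, -0.0026, 0], 0], [0, [0.04, -0.0026, 0], 0], [0, [0.04, -0.0026, 0], 0], [0, [0.04, -0.0026, 0], 0], [0, [0.04, -0.0026, 0], 0], [0, [0.04, -0.0026, 0], 0], [0, [0.04, -0.0026, 0], 0], [0, [0.04, -0.0026, 0], 0], [0, [0.04, -0.0026, 0], 0], [0, [0.04, -0.0026, 0], 0]])

```text
time_s: 9.78
tool_pos: [452.8, 344.9, 125.7]
orientation: [-2.221, -2.222, -0.003]
contact_force: [0.5, 0.2, 0.1]
gripper_width: 42.4
gripper_force: 0.0
```

Emit:
drive_tool(deltas=[[0, [0.038, -0.0026, 0], 0], [0, [0, 0, 0], -7], [0, [0, 0, 0], -7], [0, [0, 0, 0], -7], [0, [0, 0, 0], -7], [0, [0, 0, 0], -7], [0, [0, 0, 0], -7], [0, [0, 0, 0], -7], [0, [0, 0, 0.01], -7], [0, [0, 0, 0.02], -7], [0, [0, 0, 0.02], -7], [0, [0, 0, 0.02], -7]])

```text
time_s: 10.78
tool_pos: [450.8, 381.0, 55.1]
orientation: [0.346, 3.121, 0.003]
contact_force: [0.3, 0.7, -0.4]
gripper_width: 42.6
gripper_force: 0.0
```

Emit:
drive_tool(deltas=[[0, [0, 0, 0.01], -7], [0, [0, 0, 0.01], -6.5], [0, [0, 0, 0], -7], [0, [0, 0, 0], 0], [0, [0, 0, 0], 0]])

```text
time_s: 11.2
tool_pos: [450.7, 380.8, 35.5]
orientation: [-0.2, 3.135, 0.001]
contact_force: [1.7, 0.4, -0.0]
gripper_width: 42.5
gripper_force: 0.0
```

```bash
python3 - <<'E'
from h import *
plan((452.5,380.5,3,97.5))
im,d=snap('top'); c=im[225:305,165:265]; cv2.imwrite('pics/crop4.png',cv2.resize(c,None,fx=6,fy=6,interpolation=cv2.INTER_CUBIC)[...,::-1])
E
```

```text
t 11.2 pos [450.7 380.8  35.5] yaw 97.29 tilt 0.06 F [ 1.7  0.4 -0. ] w 42.5 gf 0.0 q7 0.93
 shift m [-0.0018 -0.0005  0.0325] len 33.0 then turn -0.2
```

View pics/crop4.png

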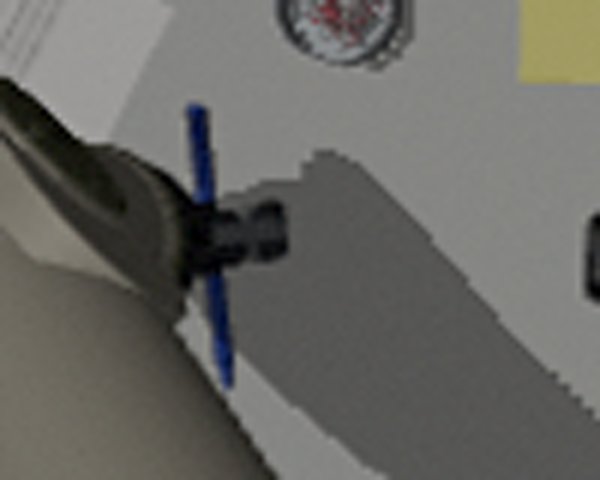

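The open fingers straddle the pen at its middle, around (215,245) in the crop. Next I'll descend, grip and lift.

Emit:
drive_tool(deltas=[[0, [0, 0, 0.015], 0], [0, [0, 0, 0.012], 0], [0, [0, 0, 0.005], 0], [0, [0, 0, 0], 0], [-1, [0, 0, 0], 0], [-1, [0, 0, 0], 0], [-1, [0, 0, 0], 0], [-1, [0, 0, 0], 0], [-1, [0, 0, 0], 0], [-1, [0, 0, 0], 0]], squeeze=30)

```text
time_s: 12.08
tool_pos: [450.5, 381.0, 4.0]
orientation: [-0.206, 3.134, 0.001]
contact_force: [-0.1, 0.0, 4.5]
gripper_width: 7.6
gripper_force: 31.0
```

Emit:
drive_tool(deltas=[[-1, [0, 0, -0.015], 0], [-1, [0, 0, -0.035], 0], [-1, [0, 0, -0.035], 0], [-1, [0, 0, -0.035], 0], [-1, [0, 0, -0.025], 0], [-1, [0, 0, 0], 0]])

```text
time_s: 12.58
tool_pos: [452.5, 382.8, 155.0]
orientation: [-0.206, 3.127, 0.01]
contact_force: [-0.0, -0.0, 0.2]
gripper_width: 7.8
gripper_force: 30.5
```

```bash
python3 - <<'E'
from h import *
plan((586,-136.5,145,1),(586,-136.5,55,1))
E
```

```text
t 12.58 pos [452.5 382.8 155. ] yaw 97.52 tilt 0.58 F [-0.  -0.   0.2] w 7.8 gf 30.5 q7 0.94
 shift m [-0.0644 -0.5323  0.01  ] len 536.0 then turn 96.5
 shift m [0.   0.   0.09] len 90.0 then turn 0
```

Emit:
drive_tool(deltas=[[-1, [-0.005, -0.041, 0], 0], [-1, [-0.005, -0.041, 0], 0], [-1, [-0.005, -0.041, 0], 0], [-1, [-0.005, -0.041, 0], 0], [-1, [-0.005, -0.041, 0], 0], [-1, [-0.005, -0.041, 0], 0], [-1, [-0.005, -0.041, 0], 0], [-1, [-0.005, -0.041, 0], 0], [-1, [-0.005, -0.041, 0], 0], [-1, [-0.005, -0.041, 0], 0], [-1, [-0.005, -0.041, 0], 0], [-1, [-0.005, -0.041, 0], 0]])

```text
time_s: 13.58
tool_pos: [573.9, -101.2, 147.9]
orientation: [0.207, -3.134, -0.0]
contact_force: [1.5, 1.2, -0.7]
gripper_width: 7.7
gripper_force: 30.5
```

Emit:
drive_tool(deltas=[[-1, [-0.005, -0.04, 0], 0], [-1, [0, 0, 0], 6.9], [-1, [0, 0, 0], 6.9], [-1, [0, 0, 0], 6.9], [-1, [0, 0, 0], 6.9], [-1, [0, 0, 0], 6.9], [-1, [0, 0, 0], 6.9], [-1, [0, 0, 0], 6.9], [-1, [0, 0, 0], 6.9], [-1, [0, 0, 0], 6.9], [-1, [0, 0, 0], 6.9], [-1, [0, 0, 0], 6.9]])

```text
time_s: 14.58
tool_pos: [583.9, -138.1, 147.6]
orientation: [-1.772, -2.593, 0.001]
contact_force: [-0.2, 0.5, -0.2]
gripper_width: 7.6
gripper_force: 30.5
```

Emit:
drive_tool(deltas=[[-1, [0, 0, 0.01], 6.9], [-1, [0, 0, 0.02], 6.9], [-1, [0, 0, 0.02], 6.9], [-1, [0, 0, 0.01], 0], [-1, [0, 0, 0], 0], [-1, [0, 0, 0], 0]])

```text
time_s: 15.08
tool_pos: [583.9, -138.2, 88.0]
orientation: [-2.198, -2.243, 0.002]
contact_force: [0.6, 0.5, 0.1]
gripper_width: 7.9
gripper_force: 30.5
```

```bash
python3 - <<'E'
from h import *
plan((586,-136.5,56,1))
E
```

```text
t 15.08 pos [ 583.9 -138.2   88. ] yaw 1.17 tilt 0.08 F [0.6 0.5 0.1] w 7.9 gf 30.5 q7 0.41
 shift m [0.0016 0.0021 0.032 ] len 32.0 then turn 0.2
```

Next I'll lower the pen into the trough and release it with a small opening.

Emit:
drive_tool(deltas=[[-1, [0.001, 0.002, 0.012], 0], [-1, [0, 0, 0.012], 0], [-1, [0, 0, 0.007], 0], [-1, [0, 0, 0], 0], [-1, [0, 0, 0], 0], [-0.45, [0, 0, 0], 0], [-0.45, [0, 0, 0], 0], [-0.45, [0, 0, 0], 0], [-0.45, [0, 0, -0.015], 0], [-0.45, [0, 0, -0.03], 0], [-0.45, [0, 0, -0.03], 0], [-0.45, [0, 0, -0.03], 0]])

```text
time_s: 16.08
tool_pos: [586.0, -137.3, 163.7]
orientation: [-2.203, -2.239, 0.001]
contact_force: [0.9, 0.4, 0.5]
gripper_width: 23.6
gripper_force: 0.0
```

```bash
python3 - <<'E'
from h import *
plan((448.5,184,165,0),(448.5,184,60,0))
im,d=load('top')
E
```

```text
t 16.08 pos [ 586.  -137.3  163.7] yaw 0.93 tilt 0.02 F [0.9 0.4 0.5] w 23.6 gf 0.0 q7 0.37
 shift m [ 0.3235 -0.1323 -0.0013] len 349.0 then turn 0.9
 shift m [0.    0.    0.105] len 105.0 then turn 0
```

Emit:
drive_tool(deltas=[[-0.45, [0.0324, -0.0132, 0], 0], [-0.45, [0.0324, -0.0132, 0], 0], [0.6, [0.0324, -0.0132, 0], 0], [0.6, [0.0324, -0.0132, 0], 0], [0.6, [0.0324, -0.0132, 0], 0], [0.6, [0.0324, -0.0132, 0], 0], [0.6, [0.0324, -0.0132, 0], 0], [0.6, [0.0324, -0.0132, 0], 0], [0.6, [0.0324, -0.0132, 0], 0], [0.6, [0.0324, -0.0132, 0], 0], [0.6, [0, 0, 0.02], 0.9], [0.6, [0, 0, 0.02], 0]], squeeze=20)

```text
time_s: 17.08
tool_pos: [449.0, 187.9, 123.3]
orientation: [2.216, 2.227, 0.007]
contact_force: [0.4, 0.8, -0.0]
gripper_width: 68.5
gripper_force: 0.0
```

Emit:
drive_tool(deltas=[[0.6, [0, 0, 0.03], 0], [0.6, [0, 0, 0.02], 0], [0.6, [0, 0, 0.01], 0], [0.6, [0, 0, 0], 0], [0.6, [0, 0, 0], 0]])

```text
time_s: 17.5
tool_pos: [449.3, 184.5, 62.8]
orientation: [2.221, 2.222, -0.0]
contact_force: [0.4, 0.1, 1.1]
gripper_width: 68.1
gripper_force: 0.0
```

```bash
python3 - <<'E'
from h import *
plan((448.5,183,4,0))
im,d=snap('top'); W=world('top',d); im2,_=snap('scene')
a=cv2.resize(im[240:300,225:315],None,fx=6,fy=6,interpolation=cv2.INTER_CUBIC)[:360,:400]; b=cv2.resize(im[180:272,335:420],None,fx=4.3,fy=4.3,interpolation=cv2.INTER_CUBIC)[:360,:365]
b=cv2.copyMakeBorder(b,0,max(0,a.shape[0]-b.shape[0]),0,0,cv2.BORDER_CONSTANT); a=cv2.copyMakeBorder(a,0,b.shape[0]-a.shape[0],0,0,cv2.BORDER_CONSTANT)
cv2.imwrite('pics/crop5.png',np.hstack([a,b])[...,::-1])
E
```

```text
t 17.5 pos [449.3 184.5  62.8] yaw 0.02 tilt 0.01 F [0.4 0.1 1.1] w 68.1 gf 0.0 q7 -0.36
 shift m [-0.0015 -0.0008  0.0588] len 59.0 then turn 0.0
```

View pics/crop5.png

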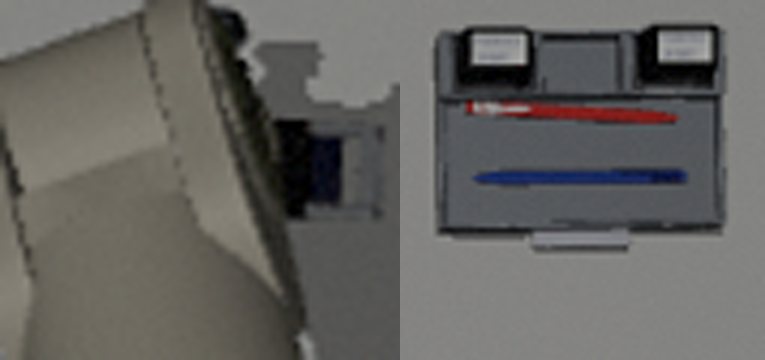

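The blue pen lies in the trough at (580,177) and the drawer is shut. The stamp's black end is under the fingers. Next I'll grip it near the top with a light squeeze and lift slowly so that it can swing down.

Emit:
drive_tool(deltas=[[0.6, [-0.001, -0.001, 0.03], 0], [0.6, [0, 0, 0.02], 0], [0.6, [0, 0, 0.008], 0], [0.6, [0, 0, 0], 0], [-1, [0, 0, 0], 0], [-1, [0, 0, 0], 0], [-1, [0, 0, 0], 0], [-1, [0, 0, 0], 0]], squeeze=20)

```text
time_s: 18.27
tool_pos: [449.3, 184.2, 5.9]
orientation: [2.22, 2.222, 0.005]
contact_force: [-0.4, -0.5, 7.5]
gripper_width: 44.7
gripper_force: 20.4
```

Emit:
drive_tool(deltas=[[-1, [0, 0, -0.01], 0], [-1, [0, 0, -0.015], 0], [-1, [0, 0, -0.02], 0], [-1, [0, 0, -0.025], 0], [-1, [0, 0, -0.025], 0], [-1, [0, 0, -0.025], 0], [-1, [0, 0, 0], 0], [-1, [0, 0, 0], 0]])

```text
time_s: 18.93
tool_pos: [449.0, 184.1, 126.5]
orientation: [2.22, 2.222, 0.006]
contact_force: [-0.4, -0.0, -1.6]
gripper_width: 45.0
gripper_force: 20.8
```

```bash
python3 - <<'E'
from h import *
plan()
im,d=snap('scene'); cv2.imwrite('pics/crop6.png',cv2.resize(im[120:300,190:390],None,fx=3,fy=3,interpolation=cv2.INTER_CUBIC)[...,::-1])
E
```

```text
t 18.93 pos [449.  184.1 126.5] yaw 0.03 tilt 0.24 F [-0.4 -0.  -1.6] w 45.0 gf 20.8 q7 -0.39
```

View pics/crop6.png

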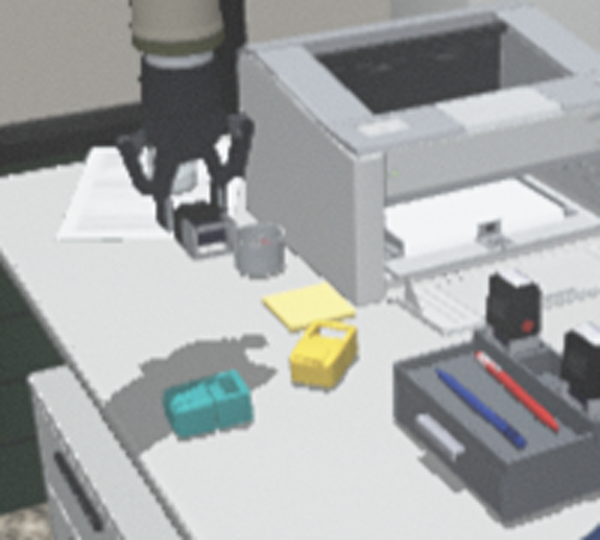

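The stamp is held but stays level, because the pads hold it rigidly. I'll lower it close to the desk and loosen the grip step by step so that the feet end pivots down.

Emit:
drive_tool(deltas=[[-1, [0, 0, 0.03], 0], [-1, [0, 0, 0.03], 0], [-1, [0, 0, 0.03], 0], [0, [0, 0, 0.004], 0], [0, [0, 0, 0], 0], [0, [0, 0, 0], 0]], squeeze=20)

```text
time_s: 19.48
tool_pos: [448.0, 183.4, 30.7]
orientation: [2.221, 2.222, -0.002]
contact_force: [0.4, -0.5, -0.2]
gripper_width: 44.7
gripper_force: 21.0
```

Emit:
drive_tool(deltas=[[0.03, [0, 0, 0], 0], [0.03, [0, 0, 0], 0]])

```text
time_s: 19.65
tool_pos: [449.2, 184.2, 31.9]
orientation: [2.22, 2.222, 0.004]
contact_force: [0.6, -0.1, -0.3]
gripper_width: 45.1
gripper_force: 21.0
```

Emit:
drive_tool(deltas=[[0.04, [0, 0, 0], 0], [0.04, [0, 0, 0], 0]])

```text
time_s: 19.82
tool_pos: [448.6, 183.9, 31.2]
orientation: [2.221, 2.222, 0.003]
contact_force: [-0.1, 0.4, -0.9]
gripper_width: 44.9
gripper_force: 21.0
```

Emit:
drive_tool(deltas=[[0.05, [0, 0, 0], 0], [0.05, [0, 0, 0], 0]])

```text
time_s: 19.98
tool_pos: [448.1, 183.7, 30.6]
orientation: [2.221, 2.222, 0.001]
contact_force: [0.2, 0.4, -0.9]
gripper_width: 45.0
gripper_force: 16.6
```

The force follows the opening command, so I'll continue loosening.

Emit:
drive_tool(deltas=[[0.06, [0, 0, 0], 0], [0.06, [0, 0, 0], 0]])

```text
time_s: 20.15
tool_pos: [448.0, 183.5, 30.3]
orientation: [-2.221, -2.222, 0.0]
contact_force: [-0.8, 0.2, -0.6]
gripper_width: 45.5
gripper_force: 7.1
```

Emit:
drive_tool(deltas=[[0.065, [0, 0, 0], 0], [0.065, [0, 0, 0], 0]])

```text
time_s: 20.32
tool_pos: [448.0, 183.5, 30.2]
orientation: [-2.221, -2.222, 0.0]
contact_force: [-0.3, -0.9, 0.2]
gripper_width: 45.4
gripper_force: 3.5
```

```bash
cat >> h.py <<'E'
def blob(lo=4,hi=140,dump=True):
    # stamp profile in y-z from scene depth near x 415..485
    im,d=snap('scene'); W=world('scene',d); C=im.astype(int)
    m=(d>0)&(W[...,0]>410)&(W[...,0]<490)&(W[...,1]>50)&(W[...,1]<215)&(W[...,2]>lo)&(W[...,2]<hi)
    P=W[m]
    for y in range(50,215,10):
        q=P[(P[:,1]>=y)&(P[:,1]<y+10)]
        if len(q)>3: print(y,len(q),'z',np.percentile(q[:,2],[3,50,97]).round(0),'x',np.percentile(q[:,0],[3,97]).round(0))
E
python3 -c "
from h import *
plan(); blob()"
```

```text
t 20.32 pos [448.  183.5  30.2] yaw 0.04 tilt 0.01 F [-0.3 -0.9  0.2] w 45.4 gf 3.5 q7 -0.33
50 31 z [12. 26. 35.] x [414. 435.]
110 73 z [27. 45. 60.] x [422. 465.]
120 40 z [25. 41. 59.] x [421. 464.]
130 55 z [30. 40. 57.] x [422. 464.]
140 38 z [28. 51. 59.] x [422. 464.]
150 55 z [35. 55. 61.] x [421. 464.]
160 161 z [ 49. 109. 138.] x [417. 474.]
170 301 z [ 41. 101. 138.] x [412. 487.]
180 41 z [ 36.  71. 103.] x [411. 486.]
190 28 z [ 52.  87. 106.] x [411. 476.]
```

Emit:
drive_tool(deltas=[[0.067, [0, 0, 0], 0], [0.067, [0, 0, 0], 0]])

```text
time_s: 20.53
tool_pos: [448.0, 183.6, 30.3]
orientation: [-2.221, -2.222, 0.0]
contact_force: [-0.4, -0.6, -1.2]
gripper_width: 45.5
gripper_force: 1.0
```

Emit:
drive_tool(deltas=[[0.0685, [0, 0, 0], 0], [0.0685, [0, 0, 0], 0]])

```text
time_s: 20.7
tool_pos: [448.0, 183.6, 30.3]
orientation: [-2.221, -2.222, 0.0]
contact_force: [0.0, 0.7, -0.1]
gripper_width: 45.6
gripper_force: 0.7
```

```bash
python3 -c "
from h import *
plan(); blob()"
```

```text
t 20.7 pos [448.  183.6  30.3] yaw 0.03 tilt 0.01 F [ 0.   0.7 -0.1] w 45.6 gf 0.7 q7 -0.33
50 25 z [15. 29. 35.] x [413. 428.]
110 40 z [19. 28. 33.] x [423. 468.]
120 48 z [ 5. 19. 38.] x [422. 468.]
130 66 z [ 6. 32. 41.] x [423. 467.]
140 75 z [14. 40. 49.] x [423. 465.]
150 70 z [22. 47. 55.] x [421. 468.]
160 186 z [ 42. 106. 137.] x [416. 472.]
170 312 z [ 41.  93. 139.] x [412. 485.]
180 37 z [ 39.  69. 103.] x [410. 488.]
190 28 z [ 45.  90. 108.] x [411. 476.]
```

The stamp is pivoting: the feet edge is on the desk at about 24° tilt. Next I'll follow the arc around the feet edge with the light grip.

Emit:
drive_tool(deltas=[[0.067, [-0.003, 0, -0.003], 0], [0.067, [-0.004, 0, -0.003], 0], [0.067, [-0.004, 0, -0.0025], 0], [0.067, [-0.005, 0, -0.003], 0], [0.067, [-0.006, 0, -0.0025], 0], [0.067, [-0.006, 0, -0.0025], 0], [0.067, [0, 0, 0], 0]])

```text
time_s: 21.33
tool_pos: [448.5, 154.1, 47.6]
orientation: [2.223, 2.22, 0.001]
contact_force: [-0.4, 0.7, 1.4]
gripper_width: 45.5
gripper_force: 2.0
```

```bash
python3 -c "
from h import *
plan(); blob()"
```

```text
t 21.33 pos [448.5 154.1  47.6] yaw -0.08 tilt 0.05 F [-0.4  0.7  1.4] w 45.5 gf 2.0 q7 -0.29
50 24 z [13. 27. 35.] x [413. 431.]
90 19 z [17. 21. 24.] x [428. 464.]
100 45 z [15. 24. 38.] x [423. 468.]
110 108 z [ 8. 39. 55.] x [423. 466.]
120 129 z [14. 58. 72.] x [422. 468.]
130 146 z [ 27. 106. 138.] x [419. 472.]
140 235 z [ 53.  94. 139.] x [411. 485.]
150 42 z [ 60.  91. 130.] x [411. 487.]
160 33 z [ 67. 106. 126.] x [411. 472.]
```

The tilt is about 55°, as planned. I'll continue to vertical.

Emit:
drive_tool(deltas=[[0.067, [-0.006, 0, -0.0015], 0], [0.067, [-0.006, 0, -0.0012], 0], [0.067, [-0.006, 0, -0.001], 0], [0.067, [-0.006, 0, 0], 0], [0.067, [-0.006, 0, 0.0005], 0], [0.067, [-0.006, 0, 0.0005], 0], [0.067, [-0.006, 0, 0.001], 0], [0.067, [-0.005, 0, 0.002], 0], [0.067, [0, 0, 0], 0]])

```text
time_s: 22.13
tool_pos: [448.9, 109.7, 48.3]
orientation: [-2.22, -2.221, -0.006]
contact_force: [-5.9, 5.9, 20.0]
gripper_width: 45.6
gripper_force: 24.1
```

```bash
python3 -c "
from h import *
plan(); blob()
im,d=load('scene'); cv2.imwrite('pics/crop7.png',cv2.resize(im[130:270,190:340],None,fx=4,fy=4,interpolation=cv2.INTER_CUBIC)[...,::-1])"
```

```text
t 22.13 pos [448.9 109.7  48.3] yaw 0.04 tilt 0.22 F [-5.9  5.9 20. ] w 45.6 gf 24.1 q7 -0.2
50 22 z [13. 31. 35.] x [412. 432.]
70 23 z [47. 66. 71.] x [426. 461.]
80 192 z [19. 55. 89.] x [423. 468.]
90 294 z [  6.  91. 138.] x [414. 479.]
100 159 z [ 19.  80. 138.] x [411. 485.]
110 55 z [  7.  92. 120.] x [411. 478.]
120 16 z [ 35. 119. 126.] x [414. 439.]
```

View pics/crop7.png

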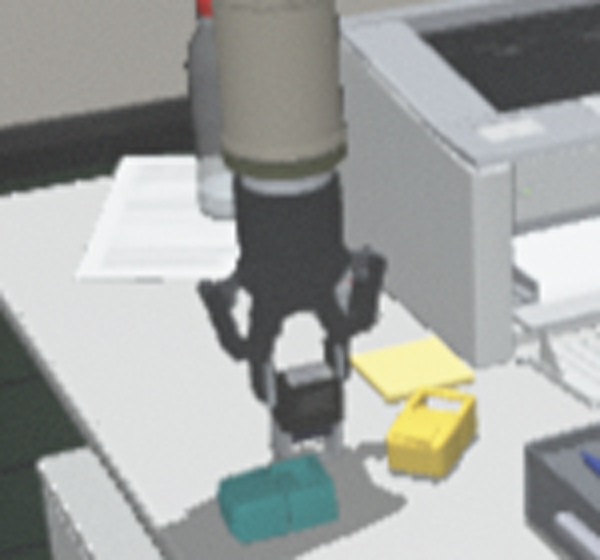

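The stamp is on its feet, slightly over-tilted towards the camera, and being pressed with 20 N. I'll ease up, straighten it and release.

Emit:
drive_tool(deltas=[[0.067, [0.001, 0, -0.002], 0], [0.067, [0.002, 0, -0.001], 0], [0.067, [0.002, 0, 0], 0], [0.067, [0.002, 0, 0], 0], [0.067, [0, 0, 0], 0]])

```text
time_s: 22.6
tool_pos: [447.6, 115.7, 49.0]
orientation: [-2.22, -2.222, 0.002]
contact_force: [0.3, -0.2, -1.2]
gripper_width: 45.7
gripper_force: 21.5
```

```bash
python3 -c "
from h import *
plan(); blob()"
```

```text
t 22.6 pos [447.6 115.7  49. ] yaw 0.05 tilt 0.06 F [ 0.3 -0.2 -1.2] w 45.7 gf 21.5 q7 -0.21
50 23 z [14. 29. 34.] x [411. 450.]
80 103 z [41. 60. 74.] x [425. 466.]
90 214 z [  9.  53. 136.] x [420. 468.]
100 300 z [ 14.  92. 138.] x [411. 483.]
110 76 z [ 10.  77. 122.] x [411. 488.]
120 43 z [  6. 106. 128.] x [411. 487.]
```

Emit:
drive_tool(deltas=[[0.09, [0, 0, 0.001], 0], [0.12, [0, 0, 0], 0], [0.2, [0, 0, 0], 0], [0.3, [0, 0, 0], 0], [0.5, [0, 0, 0], 0], [0.7, [0, 0, 0], 0], [0.7, [0, 0, -0.03], 0], [0.7, [0, 0, -0.04], 0], [0.7, [0.03, 0, -0.03], 0], [0.7, [0.04, 0, 0], 0], [0.7, [0.04, 0, 0], 0], [0.7, [0, 0, 0], 0]])

```text
time_s: 23.65
tool_pos: [446.5, 234.2, 148.7]
orientation: [-2.208, -2.232, -0.006]
contact_force: [-1.9, 1.2, -0.8]
gripper_width: 72.4
gripper_force: 0.0
```

```bash
python3 - <<'E'
from h import *
plan(); blob(lo=4,hi=95)
im,d=snap('top'); W=world('top',d); C=im.astype(int)
m=(d>0)&(W[...,2]>60)&(W[...,2]<95)&(W[...,0]>405)&(W[...,0]<495)&(W[...,1]>60)&(W[...,1]<150)
P=W[m]; r=cv2.minAreaRect(P[:,:2].astype(np.float32)); print(len(P),r,np.median(P,0))
E
```

```text
t 23.65 pos [446.5 234.2 148.7] yaw 0.61 tilt 0.26 F [-1.9  1.2 -0.8] w 72.4 gf 0.0 q7 -0.47
50 19 z [12. 25. 33.] x [414. 428.]
90 195 z [ 8. 48. 72.] x [423. 466.]
100 120 z [ 8. 37. 76.] x [421. 466.]
110 53 z [ 6. 68. 76.] x [421. 463.]
120 27 z [ 5. 53. 75.] x [421. 460.]
181 ((446.6131591796875, 113.50352478027344), (42.4152946472168, 31.261476516723633), 0.8528826236724854) [447.78856821 114.33502711  72.59972393]
```

The stamp is standing at about (447,114), with its top at 75 mm. I'll turn the tool 90° to regrasp across the 35 mm side.

Emit:
drive_tool(deltas=[[0.4, [0, 0, 0], -7], [0.4, [0, 0, 0], -7], [0.4, [0, 0, 0], -7], [0.4, [0, 0, 0], -7], [0.4, [0, 0, 0], -7], [0.4, [0, 0, 0], -7], [0.4, [0, 0, 0], -7], [0.4, [0, 0, 0], -7], [0.4, [0, 0, 0], -7], [0.4, [0, 0, 0], -7], [0.4, [0, 0, 0], -7], [0.4, [0, 0, 0], -7]], squeeze=40)

```text
time_s: 24.75
tool_pos: [448.2, 223.3, 147.8]
orientation: [-0.158, -3.137, 0.001]
contact_force: [0.6, -0.3, -0.1]
gripper_width: 59.9
gripper_force: 0.0
```

Emit:
drive_tool(deltas=[[0.4, [0, 0, 0], -6], [0.4, [0, -0.03, 0], 0], [0.4, [0, -0.04, 0], 0], [0.4, [0, -0.04, 0], 0], [0.4, [0, -0.01, 0], 0], [0.4, [0, 0, 0.02], 0], [0.4, [0, 0, 0], 0], [0.4, [0, 0, 0], 0]])

```text
time_s: 25.42
tool_pos: [447.1, 104.0, 127.3]
orientation: [-0.002, -3.139, 0.002]
contact_force: [0.5, 1.0, 0.4]
gripper_width: 59.8
gripper_force: 0.0
```

```bash
python3 -c "
from h import *
plan((447.5,114,35,90))"
```

```text
t 25.42 pos [447.1 104.  127.3] yaw 89.94 tilt 0.15 F [0.5 1.  0.4] w 59.8 gf 0.0 q7 1.3
 shift m [-0.0004  0.01    0.0923] len 93.0 then turn -0.1
```

Emit:
drive_tool(deltas=[[0.4, [0, 0.01, 0], 0], [0.4, [0, 0, 0.03], 0], [0.4, [0, 0, 0.03], 0], [0.4, [0, 0, 0.025], 0], [0.4, [0, 0, 0.007], 0], [0.4, [0, 0, 0], 0], [-1, [0, 0, 0], 0], [-1, [0, 0, 0], 0], [-1, [0, 0, 0], 0], [-1, [0, 0, 0], 0]])

```text
time_s: 26.25
tool_pos: [449.5, 115.7, 37.9]
orientation: [-0.001, 3.138, 0.002]
contact_force: [-0.7, 0.5, 7.3]
gripper_width: 32.8
gripper_force: 40.4
```

```bash
python3 -c "
from h import *
plan()"
```

```text
t 26.25 pos [449.5 115.7  37.9] yaw 90.04 tilt 0.2 F [-0.7  0.5  7.3] w 32.8 gf 40.4 q7 1.33
```

The stamp is gripped across its 35 mm side. I'll lift it, carry it in front of the row, and turn there.

Emit:
drive_tool(deltas=[[-1, [0, 0, -0.02], 0], [-1, [0, 0, -0.035], 0], [-1, [0, 0, -0.035], 0], [-1, [0, 0, -0.03], 0], [-1, [-0.0138, -0.0316, 0], 0], [-1, [-0.0138, -0.0316, 0], 0], [-1, [-0.0138, -0.0316, 0], 0], [-1, [-0.0138, -0.0316, 0], 0], [-1, [-0.0138, -0.0316, 0], 0], [-1, [-0.0138, -0.0316, 0], 0], [-1, [-0.0138, -0.0316, 0], 0], [-1, [-0.0138, -0.0316, 0], 0]])

```text
time_s: 27.25
tool_pos: [559.4, -139.2, 157.1]
orientation: [-0.002, 3.14, 0.0]
contact_force: [0.5, 0.7, -1.2]
gripper_width: 32.8
gripper_force: 40.3
```

Emit:
drive_tool(deltas=[[-1, [0, 0, 0], 6.8], [-1, [0, 0, 0], 6.8], [-1, [0, 0, 0], 6.8], [-1, [0, 0, 0], 6.8], [-1, [0, 0, 0], 6.8], [-1, [0, 0, 0], 6.8], [-1, [0, 0, 0], 6.8], [-1, [0, 0, 0], 6.8], [-1, [0, 0, 0], 6.8], [-1, [0, 0, 0], 6.8], [-1, [0, 0, 0], 6.8], [-1, [0, 0, 0], 6.8]])

```text
time_s: 28.25
tool_pos: [558.9, -137.5, 156.9]
orientation: [2.058, 2.373, 0.002]
contact_force: [0.7, -0.5, -0.5]
gripper_width: 32.8
gripper_force: 40.3
```

Emit:
drive_tool(deltas=[[-1, [0, 0, 0], 6.8], [-1, [0, 0, 0], 0], [-1, [0, 0, 0], 0], [-1, [0, 0, 0], 0]])

```text
time_s: 28.58
tool_pos: [558.7, -137.5, 156.4]
orientation: [2.185, 2.257, 0.001]
contact_force: [0.2, 0.3, -0.3]
gripper_width: 33.0
gripper_force: 40.3
```

```bash
python3 - <<'E'
from h import *
plan((659.5,-137,150,1.2))
im,d=snap('scene'); W=world('scene',d)
p=monitor.sense()['tool_pos']
# visible stamp: band below fingertips
m=(d>0)&(abs(W[...,0]-p[0])<40)&(abs(W[...,1]-p[1])<45)&(W[...,2]<p[2]-3)&(W[...,2]>85)
P=W[m]
for z in range(85,160,8):
    q=P[(P[:,2]>=z)&(P[:,2]<z+8)]
    if len(q)>5: print(z,len(q),'x',np.percentile(q[:,0],[3,97]).round(1),'y',np.percentile(q[:,1],[3,97]).round(1))
# neighbours and pocket from the same camera
for nm,yc in(('L',-75),('R',-193)):
    m=(d>0)&(W[...,2]>95)&(W[...,2]<142)&(abs(W[...,0]-659)<30)&(abs(W[...,1]-yc)<35); P=W[m]
    print(nm,len(P),np.percentile(P,[3,97],axis=0).round(1).tolist())
cv2.imwrite('pics/crop8.png',cv2.resize(im[130:310,260:430],None,fx=3.3,fy=3.3,interpolation=cv2.INTER_CUBIC)[...,::-1])
E
```

```text
t 28.58 pos [ 558.7 -137.5  156.4] yaw 1.88 tilt 0.03 F [ 0.2  0.3 -0.3] w 33.0 gf 40.3 q7 0.45
 shift m [-0.0028  0.1007  0.0064] len 101.0 then turn 0.7
117 52 x [539.9 569.3] y [-160.2 -114.7]
125 56 x [540.2 570.1] y [-160.2 -114. ]
133 49 x [541.  571.5] y [-159.7 -116.1]
141 48 x [540.9 571.7] y [-161.  -117.8]
149 20 x [540.5 572.2] y [-159.3 -139.6]
L 320 [[638.5, -102.9, 96.1], [670.2, -61.5, 138.4]]
R 359 [[642.8, -220.6, 96.6], [674.0, -178.6, 135.0]]
```

View pics/crop8.png

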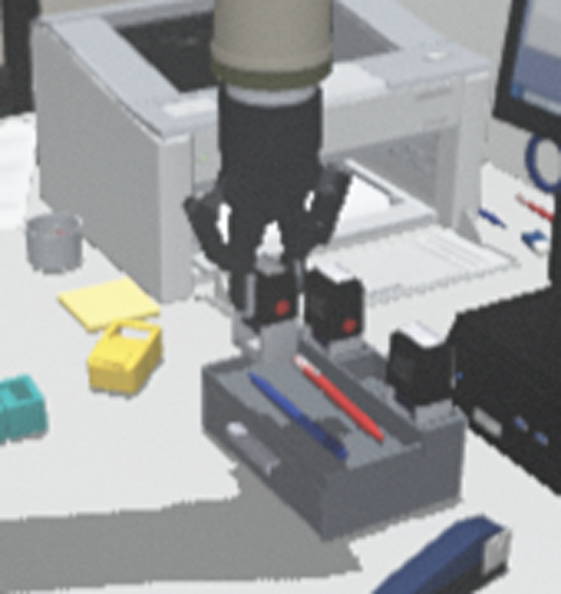

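The stamp hangs upright just in front of the row, and both neighbours are still standing. Measured in the same camera, the target is about 100.5 mm further in x. I'll move over the pocket and start to lower.

Emit:
drive_tool(deltas=[[-1, [-0.0008, 0.015, 0], 0], [-1, [-0.0008, 0.025, 0], 0], [-1, [-0.0008, 0.025, 0], 0], [-1, [-0.0008, 0.025, 0], 0], [-1, [-0.0008, 0.0105, 0], 0], [-1, [0, 0, 0.01], 0], [-1, [0, 0, 0.015], 0], [-1, [0, 0, 0.005], 0], [-1, [0, 0, 0], 0], [-1, [0, 0, 0], 0]])

```text
time_s: 29.47
tool_pos: [658.4, -138.9, 125.8]
orientation: [-2.189, -2.252, 0.001]
contact_force: [0.4, -0.6, -0.8]
gripper_width: 32.9
gripper_force: 40.2
```

```bash
python3 - <<'E'
from h import *
plan((659.3,-138.2,90,1.9))
im,d=snap('scene'); W=world('scene',d)
for nm,yc in(('L',-75),('M',-137),('R',-193)):
    m=(d>0)&(W[...,2]>102)&(W[...,2]<125)&(abs(W[...,0]-659)<30)&(abs(W[...,1]-yc)<30); P=W[m]
    print(nm,len(P),np.percentile(P,[3,97],axis=0).round(1).tolist())
cv2.imwrite('pics/crop9.png',cv2.resize(im[180:290,320:420],None,fx=5,fy=5,interpolation=cv2.INTER_CUBIC)[...,::-1])
E
```

```text
t 29.47 pos [ 658.4 -138.9  125.8] yaw 1.64 tilt 0.06 F [ 0.4 -0.6 -0.8] w 32.9 gf 40.2 q7 0.46
 shift m [0.0007 0.0009 0.0358] len 36.0 then turn -0.3
L 88 [[638.4, -103.1, 103.3], [647.7, -59.3, 124.5]]
M 89 [[639.9, -162.3, 103.2], [666.3, -115.6, 124.4]]
R 168 [[642.4, -221.3, 103.2], [674.0, -178.9, 124.8]]
```

View pics/crop9.png

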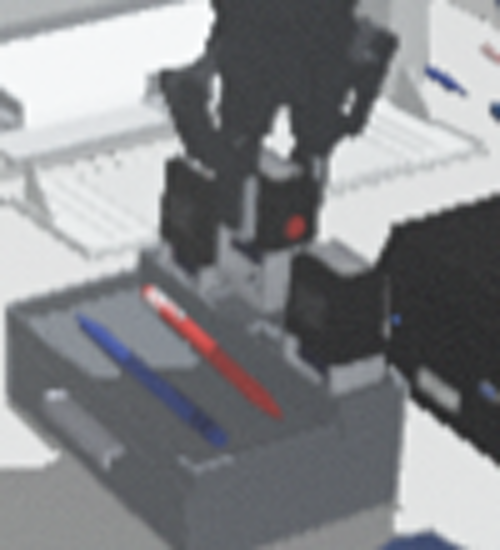

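The stamp sits between its neighbours over the pocket. The comparison suggests about +1.5 mm in both x and y, so I'll correct that and lower while watching the force.

Emit:
drive_tool(deltas=[[-1, [0.0015, 0.0015, 0], 0], [-1, [0, 0, 0.005], 0], [-1, [0, 0, 0.005], 0], [-1, [0, 0, 0.005], 0], [-1, [0, 0, 0.005], 0]])

```text
time_s: 29.93
tool_pos: [660.4, -137.2, 105.2]
orientation: [-2.189, -2.253, 0.0]
contact_force: [-1.7, 0.8, -0.6]
gripper_width: 32.7
gripper_force: 40.3
```

Emit:
drive_tool(deltas=[[-1, [0, 0, 0.004], 0], [-1, [0, 0, 0.004], 0], [-1, [0, 0, 0.004], 0], [-1, [0, 0, 0], 0]])

```text
time_s: 30.27
tool_pos: [660.1, -137.2, 92.7]
orientation: [-2.189, -2.252, 0.002]
contact_force: [-0.4, -0.9, 0.6]
gripper_width: 33.0
gripper_force: 40.3
```

Emit:
drive_tool(deltas=[[-1, [0, 0, 0.002], 0], [-1, [0, 0, 0.0015], 0], [-1, [0, 0, 0], 0]])

```text
time_s: 30.52
tool_pos: [660.6, -137.2, 90.2]
orientation: [-2.189, -2.253, 0.0]
contact_force: [0.2, 0.2, -1.2]
gripper_width: 32.6
gripper_force: 40.3
```

Emit:
drive_tool(deltas=[[-1, [0, 0, 0.001], 0], [-1, [0, 0, 0.001], 0]])

```text
time_s: 30.68
tool_pos: [660.8, -137.4, 88.6]
orientation: [2.189, 2.253, 0.0]
contact_force: [-0.1, 0.6, -0.4]
gripper_width: 33.1
gripper_force: 40.3
```

Emit:
drive_tool(deltas=[[-1, [0, 0, 0.001], 0], [-1, [0, 0, 0.001], 0]])

```text
time_s: 30.85
tool_pos: [660.8, -137.4, 88.0]
orientation: [2.189, 2.253, 0.001]
contact_force: [-7.9, 1.8, 16.9]
gripper_width: 32.8
gripper_force: 42.5
```

Emit:
drive_tool(deltas=[[-1, [0, 0, 0.001], 0], [-1, [0, 0, 0], 0]])

```text
time_s: 31.02
tool_pos: [660.9, -137.3, 88.0]
orientation: [2.189, 2.253, 0.002]
contact_force: [-7.6, 2.3, 15.4]
gripper_width: 32.6
gripper_force: 42.4
```

The feet touch the floor at TCP z = 88 mm, as expected. I'll ease up, open and retreat upward.

Emit:
drive_tool(deltas=[[-1, [0, 0, -0.001], 0], [-0.15, [0, 0, 0], 0], [-0.1, [0, 0, 0], 0], [0.1, [0, 0, 0], 0], [0.2, [0, 0, 0], 0], [0.2, [0, 0, -0.02], 0], [0.2, [0, 0, -0.035], 0], [0.2, [0, 0, -0.04], 0], [0.2, [0, 0, -0.04], 0], [0.2, [0, -0.04, 0], 0], [0.2, [0, -0.04, 0], 0], [0.2, [0, -0.04, 0], 0]])

```text
time_s: 32.02
tool_pos: [540.0, -141.3, 221.7]
orientation: [2.188, 2.252, -0.0]
contact_force: [-1.0, -0.3, 1.0]
gripper_width: 51.3
gripper_force: 0.0
```

Emit:
drive_tool(deltas=[[0.2, [0.04, 0, 0], 0], [0.2, [0.04, 0, 0], 0], [0.2, [0.04, 0, 0], 0], [0.2, [0.04, 0, 0], 0], [0.2, [0.04, 0, 0], 0], [0.2, [0.04, 0, 0], 0], [0.2, [0, 0, 0], 0], [0.2, [0, 0, 0], 0]])

```text
time_s: 32.68
tool_pos: [533.3, 102.6, 220.9]
orientation: [-2.182, -2.259, 0.001]
contact_force: [0.7, -1.7, 0.1]
gripper_width: 51.1
gripper_force: 0.0
```

```bash
python3 - <<'E'
from h import *
plan()
im,d=snap('top'); W=world('top',d)
for nm,yc in(('L',-75),('M',-136),('R',-193)):
    m=(d>0)&(W[...,2]>110)&(W[...,2]<160)&(abs(W[...,0]-659)<30)&(abs(W[...,1]-yc)<32); P=W[m]
    print(nm,len(P),'rect',cv2.minAreaRect(P[:,:2].astype(np.float32)),'z',np.median(P[:,2]).round(1))
i2,_=snap('scene')
a=cv2.resize(im[175:280,330:425],None,fx=4,fy=4,interpolation=cv2.INTER_CUBIC); b=cv2.resize(i2[190:295,315:410],None,fx=4,fy=4,interpolation=cv2.INTER_CUBIC)
cv2.imwrite('pics/crop10.png',np.hstack([a,b])[...,::-1])
E
```

```text
t 32.68 pos [533.3 102.6 220.9] yaw 1.99 tilt 0.05 F [ 0.7 -1.7  0.1] w 51.1 gf 0.0 q7 -0.08
L 217 rect ((658.3035278320312, -75.42250061035156), (45.170711517333984, 33.970237731933594), 89.46978759765625) z 135.2
M 195 rect ((660.0564575195312, -131.542236328125), (32.86695098876953, 44.43831253051758), 1.896046757698059) z 122.5
R 214 rect ((660.6524658203125, -192.640625), (31.3973388671875, 45.39834213256836), 0.23393331468105316) z 132.0
```

View pics/crop10.png

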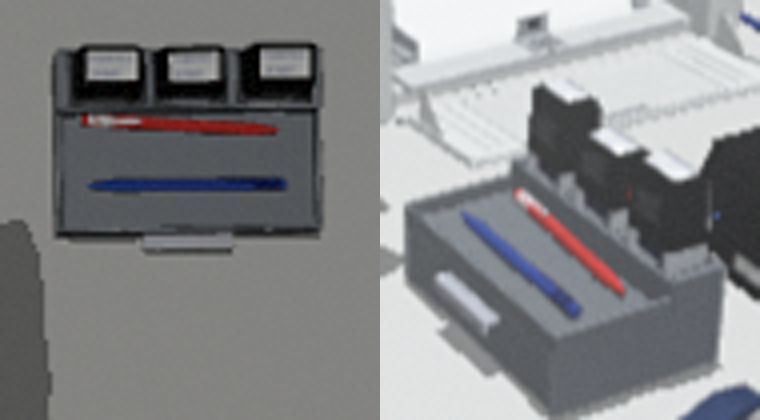

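All three stamps stand seated: the middle one's top is at the same offset from its nominal height as the neighbours', and it sits about 2.5 mm off centre. The blue pen lies in the trough at (187,185) in the left half of the picture, and the drawer is shut.

```bash
python3 -c "
from h import *
print(manip.close_job())"
```

```text
the job is handed in; nothing more can be done
None
```

I handed in the job at about 33 s of the 72 s limit: the stamp stands in the middle place about 2.5 mm off centre, the pen lies in the trough, and the eraser is in the drawer, pushed home to its stop; the hand-in returned no verdict.

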